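# Gather the milling cylinders in the tray's pouring corner and hold it tilted

### The arm

A 7-joint arm with a two-finger parallel gripper is mounted at the origin on the work surface. World frame = base frame: x ahead of the robot, y to its left, z up, the work surface at z = 0. Lengths are in m, angles in rad, forces in N, time in s.
With the tool pointing down it reaches from about 0.4 to 0.875 m from the base axis. Payload 19.3 kg.
Tool frame: the origin (TCP) lies midway between the tips of the shut fingers; the grasp point (between the pads) lies bot.tcp_to_grasp behind it (bot.tcp_to_grasp is the distance from the TCP to the grasp point, in m); z points along the fingers, y is the line along which they close (so a half turn about z gives the same grasp; the last joint's range is limited). The gripper opens to 85 mm and grips with 20 to 120 N. Pads are 22 mm wide; open, the fingers measure 114 mm over their backs; the gripper's body (76 mm by 85 mm) begins 54 mm behind the grasp point. The pads swing forward as they close: fully open they stand 13 mm farther back than shut.
Start: joints at [-1.377, 0.521, -0.036, 1.599, 0.021, 1.021, -0.113], TCP at [0.163, 0.603, 0.231] pointing down, gripper open.
Joint ranges: [-2.91, 2.91], [-0.3, 2.13], [-1.5, 1.42], [0.17, 2.43], [-1.26, 4.41], [0.16, 1.93], [-2.52, 2.52]. Speed limits (rad/s): [1.89, 1.89, 2.39, 2.39, 3.01, 3.01, 3.01].

### API

Orientations are given as [roll, pitch, yaw] about the fixed x, y, z axes, in that order (R = Rz(yaw) Ry(pitch) Rx(roll)).
In Python, from workcell import observe, imaging, bot gives the robot as it stands.
- The arm moves only by the tool send_rows, never from a script. Its argument "plan" is text: rows parted by semicolons, each of 7 numbers parted by spaces: the shift along the tool's x, y, z in m, then the turn, a rotation vector about the tool's x, y, z in degrees, then the finger opening in m, from 0 to 0.0854. In form: dx dy dz rx ry rz claw; .... A call has 1 to 10 rows; each row is the pose to reach, as a shift and turn from the pose commanded when the call began, along the tool's axes at that moment; what a row does not reach only later rows make up. A row lasts 1/12 s, in which the tool goes at most 41.7 mm and 7.16 degrees, less where a joint would pass 70% of its speed; a pose out of reach is approached as far as the arm can. A call with a gripper value outside its range is refused whole. The fingers move at their own pace and stop on an object; "grip_force" is the grip in N (left out, the last holds). Time passes only in rows, so rows that repeat a pose let the fingers close. It gives the time, the measured TCP pose, the force, the opening and the grip force at its end, in the units of the state.
- observe(): the state, without advancing time (a new reading comes with each control period).
- imaging.grab_frame(name): name is "side" or "top"; returns a dict with "color" (420x560x3 uint8, red, green, blue), "fx", "fy", "cx", "cy" (pixels), "eye" and "orientation" of the camera in the world. Camera axes: x right, y down, z forward; pixel columns grow to the right and rows downward; lengths in m; the calibration is good to about 2 mm. A picture is of the moment at which its call begins. There is no depth.
- bot.job_done(): hands the job in; it is judged then, once.
The state is a dict: "clock": time; "qpos": joint angles; "qd": joint speeds; "joint_efforts": joint torques, N m; "position": TCP position; "tool_rot": TCP orientation; "force": force on the tool from outside, world axes, zero at the start; "moment": the same for the moment, N m; "grip_width": finger opening in m; "finger_force": force on a finger pad.
Only numpy, scipy, OpenCV 4.12 (cv2) and the standard library are available. Lean on these libraries where they do the work, as an engineer would, in place of code of your own. Each camera call takes 0.05 s, during which the arm holds its last target. There are 200 camera calls.

### The job

Tip the blue tray up on its pouring-lip corner, there where it stands, so that all six loose white milling cylinders slide down together into that corner, and finish while still holding the tray steadily tilted in the gripper, with the lip corner standing on the bench and the cylinders gathered there for me to count and lift out. Let the tilt do the work: do not push the cylinders with the gripper, do not prop the tray on anything, and leave the other things on the bench where they are.

Things in the scene. Friction and masses are not known exactly. Their poses are not given: they have to be found in the camera images.
- tray: Loose blue plastic laboratory tray, 230 (x) x 170 (y) x 60 mm, open on top, about 0.32 kg, standing level. Origin: centre of its underside; z up out of the tray. Floor and upright walls 4 mm thick; round the top a rim bead 9 mm wide (wall's inner face to 5 mm outside it) and 10 mm deep, which can be pinched from above anywhere. Pouring lip at the (-115, -85) mm corner.
- tray_lip_corner (a point): Inside corner of the tray's floor at the pouring lip: tray frame (-111, -81, 4) mm. Here 24 mm of each wall is cut down to 46 mm and a spout sticks out 25 mm along the corner's bisector. The glazed cylinders slide on the tray with friction of about 0.2, a fifth more or less; 25 to 35 degrees of tilt, this corner lowest, brings all down.
- tray_lip_foot (a point): Outside bottom corner of the tray under the pouring lip, the point it is tipped up on: tray frame (-115, -85, 0) mm. At the start it points roughly towards the robot (within 45 degrees).
- tray_far_rim (a point): Top of the rim at the plain corner diagonally opposite the lip, the corner to lift: tray frame (115, 85, 60) mm.
- media0: Loose white alumina milling cylinder, 18 mm in diameter, 18 mm long, about 17 g, standing on end somewhere on the tray's floor at the start (never within 70 mm of the plain corner opposite the lip). Origin: its middle; its length along its own z.
- media1: Loose white alumina milling cylinder, 18 mm in diameter, 18 mm long, about 17 g, standing on end somewhere on the tray's floor at the start (never within 70 mm of the plain corner opposite the lip). Origin: its middle; its length along its own z.
- media2: Loose white alumina milling cylinder, 18 mm in diameter, 18 mm long, about 17 g, standing on end somewhere on the tray's floor at the start (never within 70 mm of the plain corner opposite the lip). Origin: its middle; its length along its own z.
- media3: Loose white alumina milling cylinder, 18 mm in diameter, 18 mm long, about 17 g, standing on end somewhere on the tray's floor at the start (never within 70 mm of the plain corner opposite the lip). Origin: its middle; its length along its own z.
- media4: Loose white alumina milling cylinder, 18 mm in diameter, 18 mm long, about 17 g, lying on its side somewhere on the tray's floor at the start (never within 70 mm of the plain corner opposite the lip). Origin: its middle; its length along its own x.
- media5: Loose white alumina milling cylinder, 18 mm in diameter, 18 mm long, about 17 g, lying on its side somewhere on the tray's floor at the start (never within 70 mm of the plain corner opposite the lip). Origin: its middle; its length along its own x.
- beaker: Bystander: 1000 ml glass beaker with dried banana slices, 112 mm in diameter at the rim, 145 mm high, loose. Origin: centre of its underside.
- sieve: Bystander: brass test sieve, 154 mm in diameter, 45 mm high, loose. Origin: centre of its underside. Farther out along the left edge of the bench, over 0.2 m from the tray, stands a fixed roller jar mill (250 mm high).
- bananas: Bystander: hand of green bananas, about 195 x 200 mm, 75 mm high, loose. Origin: on the bench at its crown, the fruit spreading along its x.
- bottle: Bystander: amber reagent bottle with black cap, 68 mm in diameter, 155 mm high, loose. Origin: centre of its underside. Farther out along the right edge of the bench, over 0.25 m from the tray, stand a fixed stand of pipettes (332 mm high) and a fixed balance (83 mm high).
- brush: Bystander: hand brush about 200 mm long, lying loose. Origin: on the bench below its middle, length along its x.

How it is judged:
By the outcome, as a careful person would: the job done as asked, in the order asked, and still so for the second after the job is handed in, while the arm keeps its last pose, push and grip.
It also fails if it takes over 38 s, if anything falls off the work surface, if the arm or the gripper's body presses on something with over 40 N, if the wrist force passes 120 N, or if a joint passes its speed limit or range.

## Working session

There is one attempt and no reset: what is moved stays moved. The work goes in short steps, Python scripts to look and compute and a tool call to move; the robot and the scene stay as the last step left them, time stands still between calls to the robot, and variables do not carry over. Pictures are saved under pics/ and viewed, at most 10 in all, crops included, and the job is handed in when it is done.

Besides the shell and the picture viewer there is one more tool, called after "Call:" by a JSON object that holds its "method" and its "body", one argument or row to a line. send_rows: Moves the arm, as the interface text tells. Its arguments: {"type":"object","properties":{"plan":{"type":"string"},"grip_force":{"type":"number"}},"required":["plan"]}

```bash
mkdir -p pics; ls; python3 - <<'E'
from workcell import observe, imaging, bot
import cv2
s=observe(); print({k:s[k] for k in ("clock","position","tool_rot","force","grip_width")}, bot.tcp_to_grasp)
for n in("top","side"):
    f=imaging.grab_frame(n); cv2.imwrite(f"pics/{n}0.png",f["color"][:,:,::-1]); print(n,{k:v for k,v in f.items() if k!="color"})
E
```

```text
pics
{'clock': 0.0, 'position': array([0.16289963, 0.60305575, 0.23072655]), 'tool_rot': array([-3.14046058e+00,  8.02814321e-05,  2.87784642e+00]), 'force': array([0.21540648, 0.31718043, 0.4877174 ]), 'grip_width': 0.0851555165482861} 0.0187
top {'fx': 524.3121582240066, 'fy': 524.3121582240066, 'cx': 285.9569783383036, 'cy': 204.51365746635753, 'eye': array([ 0.50702043, -0.03448174,  1.32353702]), 'orientation': array([-3.07219704, -0.00798633, -1.57895219])}
side {'fx': 522.5686484505824, 'fy': 522.5686484505824, 'cx': 283.61076036070375, 'cy': 206.28693745479492, 'eye': array([ 0.08468591, -0.73723456,  1.13663959]), 'orientation': array([-2.46781923e+00,  2.09962327e-03, -6.57790566e-01])}
```

View pics/top0.png

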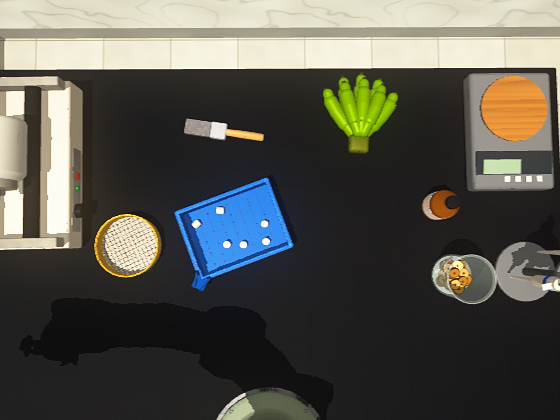

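View pics/side0.png

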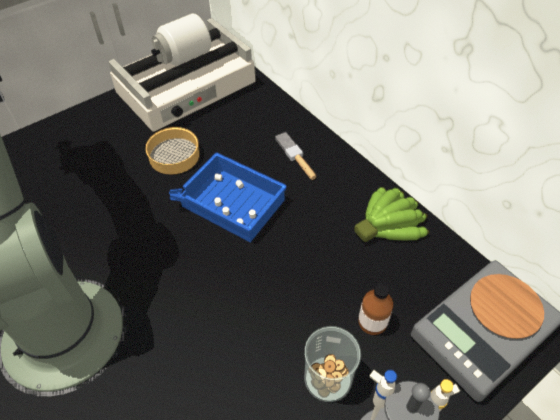

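```bash
cat > h.py <<'E'
import numpy as np, cv2
from scipy.spatial.transform import Rotation as R
from scipy.optimize import minimize
def proj(f,P):
    p=(np.atleast_2d(P)-f["eye"])@R.from_euler("xyz",f["orientation"]).as_matrix()
    return np.c_[f["fx"]*p[:,0]/p[:,2]+f["cx"], f["fy"]*p[:,1]/p[:,2]+f["cy"]]
def ray(f,u,v,z):
    d=R.from_euler("xyz",f["orientation"]).apply([(u-f["cx"])/f["fx"],(v-f["cy"])/f["fy"],1]); return f["eye"]+d*(z-f["eye"][2])/d[2]
def T(p,P): # p=(x,y,yaw)
    return R.from_euler("z",p[2]).apply(np.asarray(P,float))+[p[0],p[1],0]
box=lambda a,b,z:[[sx*a,sy*b,z] for sx in(-1,1) for sy in(-1,1)]
HULL=np.array(box(.115,.085,0)+box(.120,.090,.05)+box(.120,.090,.06))
def mask(f):
    h=cv2.cvtColor(f["color"],cv2.COLOR_RGB2HSV); m=cv2.inRange(h,(100,120,50),(125,255,255))
    m=cv2.morphologyEx(m,cv2.MORPH_OPEN,np.ones((3,3)))
    n,l,s,c=cv2.connectedComponentsWithStats(m); m=np.uint8(l==1+np.argmax(s[1:,4]))
    cs,_=cv2.findContours(m,0,2); o=np.zeros_like(m); cv2.drawContours(o,cs,-1,1,-1); return o
def sil(f,p):
    S=4; q=proj(f,T(p,HULL)); o=np.zeros((420*S,560*S),np.uint8)
    cv2.fillConvexPoly(o,cv2.convexHull(np.int32(np.round((q+.5)*S))),1)
    return cv2.resize(o.astype(np.float32),(560,420),interpolation=cv2.INTER_AREA)
E
python3 - <<'E'
from h import *
from workcell import imaging, observe
fs=[imaging.grab_frame(n) for n in("top","side")]; ms=[mask(f) for f in fs]
c=ray(fs[0],236,229,.03); print(c)
g=ray(fs[0],295,240,.06)-ray(fs[0],205,277,.06)
p0=np.array([c[0],c[1],np.arctan2(g[1],g[0])])
def cost(p,i=(0,1)): return sum(np.abs(sil(fs[k],p)-ms[k]).sum() for k in i)
for i in((0,),(1,),(0,1)):
    r=minimize(cost,p0,args=(i,),method="Nelder-Mead",options=dict(initial_simplex=p0+np.array([[0,0,0],[.01,0,0],[0,.01,0],[0,0,.08]]),xatol=1e-4))
    print(i,r.x,np.degrees(r.x[2]),r.fun,[m.sum() for m in ms])
p=r.x; np.save("pose.npy",p)
for n,P in dict(foot=[-.115,-.085,0],far=[.115,.085,.06],gx=[.1135,.06,.055]).items(): print(n,T(p,P))
for f,n in zip(fs,("t","s")):
    im=f["color"][:,:,::-1].copy(); im=cv2.resize(im,None,fx=3,fy=3,interpolation=cv2.INTER_CUBIC)
    for q in proj(f,T(p,HULL[8:])) : cv2.circle(im,tuple(int(v) for v in (q+.5)*3),3,(0,0,255),1)
    for q in proj(f,T(p,HULL[:4])) : cv2.circle(im,tuple(int(v) for v in (q+.5)*3),3,(0,255,0),1)
    q=proj(f,T(p,[[0,0,.03]]))[0]*3; x,y=int(q[0]),int(q[1]); cv2.imwrite(f"pics/fit_{n}.png",im[max(0,y-220):y+220,max(0,x-220):x+220]); 
cv2.imwrite("pics/fit.png",np.hstack([cv2.resize(cv2.imread(f"pics/fit_{n}.png"),(400,400)) for n in "ts"]))
E
```

```text
[0.53732162 0.07800542 0.03      ]
(0,) [ 0.53714574  0.08247689 -1.21896963] -69.84181515078386 296.9375 [np.uint64(7788), np.uint64(5930)]
(1,) [ 0.53350795  0.0805777  -1.21328954] -69.51637004980718 245.625 [np.uint64(7788), np.uint64(5930)]
(0, 1) [ 0.53666128  0.08162708 -1.21398632] -69.55629279265786 627.75 [np.uint64(7788), np.uint64(5930)]
foot [0.41684693 0.1596945  0.        ]
far [0.65647562 0.00355965 0.06      ]
gx [ 0.63252629 -0.003767    0.055     ]
```

View pics/fit.png

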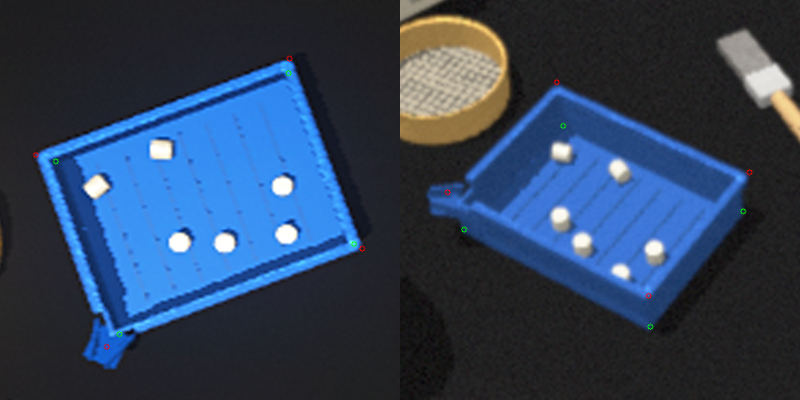

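Overlay fits within about 3 mm: lip corner lower left at (205,277) in the top view, far corner at (268,179), and no cylinders near the far corner. I'll pinch the +y long wall near the far corner.

```bash
cat >> h.py <<'E'
def rel(s,pos,Rt):
    R0=R.from_euler("xyz",s["tool_rot"]); 
    return np.round(R0.inv().apply(np.asarray(pos)-s["position"]),4), np.round(np.degrees((R0.inv()*Rt).as_rotvec()),2)
E
python3 - <<'E'
from h import *
from workcell import observe
s=observe(); p=np.load("pose.npy"); Rt=R.from_euler("xyz",[np.pi,0,p[2]+np.pi])  # tool y along tray y
print(Rt.as_matrix().round(3))
g=T(p,[.093,.0855,0]); print(g)
tw=s["position"]+[0.23,-0.30,.06]; print(tw, rel(s,[*g[:2],.26],Rt))
E
```

```text
[[-0.349  0.937  0.   ]
 [ 0.937  0.349  0.   ]
 [-0.     0.    -1.   ]]
[0.64925981 0.02434864 0.        ]
[0.39295682 0.30318057 0.29096157] (array([-0.6204, -0.432 , -0.0287]), array([-3.000e-02,  2.000e-02,  5.444e+01]))
```

Call:
{"method": "send_rows", "body": {
  "plan": "-0.035 -0.02 -0.04 0 0 3 0.06; -0.62 -0.432 -0.04 0 0 54.4 0.06; -0.62 -0.432 -0.04 0 0 54.4 0.06; -0.62 -0.432 -0.04 0 0 54.4 0.06; -0.62 -0.432 -0.04 0 0 54.4 0.06; -0.62 -0.432 -0.04 0 0 54.4 0.06; -0.62 -0.432 -0.04 0 0 54.4 0.06; -0.62 -0.432 -0.04 0 0 54.4 0.06; -0.62 -0.432 -0.04 0 0 54.4 0.06; -0.62 -0.432 -0.04 0 0 54.4 0.06"
}}

```text
clock: 1.03
position: [0.4248, 0.2928, 0.2663]
tool_rot: [3.141, -0.0, 1.926]
force: [1.2, 0.7, -0.7]
grip_width: 0.0602
finger_force: 0.0
```

```bash
cat > go.py <<'E'
import sys
from h import *
from workcell import observe
s=observe(); p=np.load("pose.npy"); Rt=R.from_euler("xyz",[np.pi,0,p[2]+np.pi])
x,y,z=map(float,sys.argv[1:4]); g=T(p,[x,y,z]); print(s["clock"],s["position"].round(4),s["tool_rot"].round(3),s["force"].round(2),s["grip_width"],s["qpos"].round(2)); print(rel(s,g,Rt))
E
python3 go.py .093 .0855 .12
```

```text
1.0333 [0.4248 0.2928 0.2663] [ 3.141 -0.     1.926] [ 1.17  0.67 -0.74] 0.06015485803070163 [-0.94  0.32  0.29  1.85 -0.11  0.98 -0.25]
(array([-0.3298,  0.1169,  0.1463]), array([ 0.01, -0.01, -0.07]))
```

Call:
{"method": "send_rows", "body": {
  "plan": "-0.33 0.117 0.06 0 0 0 0.05; -0.33 0.117 0.06 0 0 0 0.05; -0.33 0.117 0.06 0 0 0 0.05; -0.33 0.117 0.06 0 0 0 0.05; -0.33 0.117 0.06 0 0 0 0.05; -0.33 0.117 0.06 0 0 0 0.05; -0.33 0.117 0.06 0 0 0 0.05; -0.33 0.117 0.146 0 0 0 0.05; -0.33 0.117 0.146 0 0 0 0.05; -0.33 0.117 0.146 0 0 0 0.05"
}}

```text
clock: 1.87
position: [0.6493, 0.0242, 0.1175]
tool_rot: [-3.14, 0.0, 1.927]
force: [0.0, -0.2, 0.8]
grip_width: 0.0502
finger_force: 0.0
```

```bash
python3 go.py .093 .0855 .033; python3 - <<'E'
from h import *
from workcell import imaging
p=np.load("pose.npy"); ims=[]
for n in("top","side"):
    f=imaging.grab_frame(n); im=cv2.resize(f["color"][:,:,::-1],None,fx=4,fy=4,interpolation=cv2.INTER_CUBIC)
    q=proj(f,T(p,[[.093,.0855,.06]]))[0]; cv2.drawMarker(im,tuple(int(v) for v in (q+.5)*4),(0,0,255),0,15)
    x,y=[int(v*4) for v in q]; ims.append(im[y-200:y+200,x-200:x+200])
cv2.imwrite("pics/above.png",np.hstack(ims))
E
```

```text
1.8667 [0.6493 0.0242 0.1175] [-3.14   0.     1.927] [ 0.   -0.19  0.78] 0.05018789036176751 [-0.31  0.71  0.29  1.63 -0.25  0.83  0.43]
(array([0.0001, 0.0001, 0.0845]), array([-0.08,  0.  , -0.03]))
```

View pics/above.png

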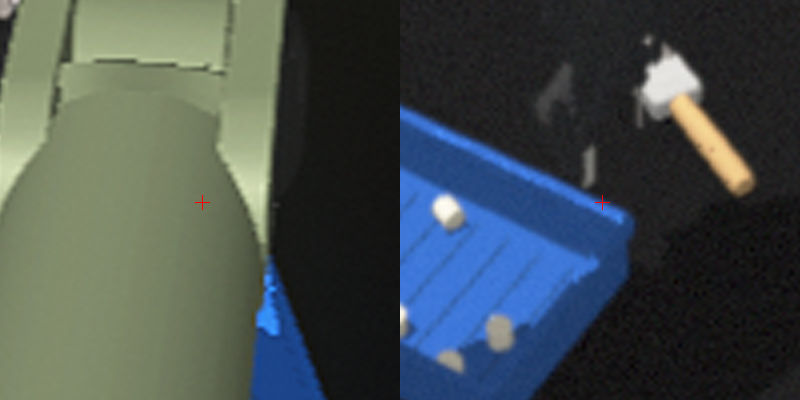

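Side view: the target cross sits on the rim of the +y wall near the far corner, with the fingers above it; the top view is hidden by the arm. I'm going down.

Call:
{"method": "send_rows", "body": {
  "plan": "0 0 0.03 0 0 0 0.05; 0 0 0.055 0 0 0 0.05; 0 0 0.075 0 0 0 0.05; 0 0 0.085 0 0 0 0.05; 0 0 0.085 0 0 0 0.03; 0 0 0.085 0 0 0 0.02; 0 0 0.085 0 0 0 0.015; 0 0 0.085 0 0 0 0.01; 0 0 0.085 0 0 0 0.005; 0 0 0.085 0 0 0 0",
  "grip_force": 25
}}

```text
clock: 2.8
position: [0.6499, 0.0263, 0.0367]
tool_rot: [3.14, 0.0, 1.928]
force: [-2.3, -1.1, 8.3]
grip_width: 0.0085
finger_force: 25.9
```

```bash
python3 go.py .093 .0855 .033
```

```text
2.8 [0.6499 0.0263 0.0367] [3.14  0.    1.928] [-2.29 -1.06  8.33] 0.008495242853373454 [-0.29  0.82  0.25  1.66 -0.28  0.69  0.46]
(array([-0.0016, -0.0013,  0.0037]), array([0.11, 0.03, 0.05]))
```

Call:
{"method": "send_rows", "body": {
  "plan": "0 0 -0.002 0 0 0 0; 0 0 -0.003 0 0 0 0; 0 0 -0.003 0 0 0 0; 0 0 -0.003 0 0 0 0",
  "grip_force": 80
}}

```text
clock: 3.13
position: [0.6492, 0.0262, 0.0383]
tool_rot: [3.141, 0.0, 1.928]
force: [0.7, -1.0, -2.0]
grip_width: 0.0074
finger_force: 78.1
```

```bash
cat > tilt.py <<'E'
import sys
from h import *
from workcell import observe
s=observe(); p=np.load("pose.npy"); foot=T(p,[-.115,-.085,0])
print(s["clock"],s["position"].round(4),R.from_euler("xyz",s["tool_rot"]).as_matrix()[:,2].round(3),s["force"].round(2),s["grip_width"],s["qpos"].round(2))
d=s["position"]-foot; far=T(p,[.115,.085,0])-foot; k=np.cross(far,[0,0,1]); k/=np.linalg.norm(k)
R0=R.from_euler("xyz",s["tool_rot"])
for a in map(float,sys.argv[1:]):
    Q=R.from_rotvec(np.radians(a)*k); print(a,rel(s,foot+Q.apply(d),Q*R0))
E
python3 go.py .093 .0855 .033; python3 tilt.py 1 2 3 4 5 6 7 8
```

```text
3.1333 [0.6492 0.0262 0.0383] [3.141 0.    1.928] [ 0.74 -0.98 -1.97] 0.00740872889998339 [-0.29  0.82  0.25  1.66 -0.28  0.7   0.46]
(array([-0.0018, -0.0006,  0.0053]), array([0.01, 0.01, 0.04]))
3.1333 [0.6492 0.0262 0.0383] [ 0. -0. -1.] [ 0.74 -0.98 -1.97] 0.00740872889998339 [-0.29  0.82  0.25  1.66 -0.28  0.7   0.46]
1.0 (array([ 0.0006, -0.0004, -0.0047]), array([-0.59, -0.8 , -0.  ]))
2.0 (array([ 0.0012, -0.0009, -0.0093]), array([-1.19, -1.61, -0.  ]))
3.0 (array([ 0.0019, -0.0014, -0.0139]), array([-1.78, -2.41, -0.  ]))
4.0 (array([ 0.0027, -0.002 , -0.0186]), array([-2.38, -3.22, -0.  ]))
5.0 (array([ 0.0035, -0.0026, -0.0232]), array([-2.97, -4.02, -0.  ]))
6.0 (array([ 0.0044, -0.0032, -0.0278]), array([-3.56, -4.83, -0.  ]))
7.0 (array([ 0.0054, -0.004 , -0.0323]), array([-4.16, -5.63, -0.  ]))
8.0 (array([ 0.0064, -0.0047, -0.0369]), array([-4.75, -6.44, -0.  ]))
```

Call:
{"method": "send_rows", "body": {
  "plan": "0.001 -0.001 -0.0047 -0.59 -0.8 0 0; 0.0012 -0.001 -0.0093 -1.19 -1.61 0 0; 0.0019 -0.0014 -0.0139 -1.78 -2.41 0 0; 0.0027 -0.002 -0.0186 -2.38 -3.22 0 0; 0.0035 -0.0026 -0.0232 -2.97 -4.02 0 0; 0.0044 -0.0032 -0.0278 -3.56 -4.83 0 0; 0.0054 -0.004 -0.0323 -4.16 -5.63 0 0; 0.0064 -0.0047 -0.0369 -4.75 -6.44 0 0; 0.0064 -0.0047 -0.0369 -4.75 -6.44 0 0; 0.0064 -0.0047 -0.0369 -4.75 -6.44 0 0"
}}

```text
clock: 3.97
position: [0.6424, 0.0311, 0.0754]
tool_rot: [3.058, 0.112, 1.924]
force: [0.3, -0.5, -3.2]
grip_width: 0.0076
finger_force: 77.9
```

```bash
python3 tilt.py 1.5 3 4.5 6 7.5 9 10.5 12; python3 - <<'E'
from h import *
from workcell import imaging
p=np.load("pose.npy"); ims=[]
for n in("top","side"):
    f=imaging.grab_frame(n); im=cv2.resize(f["color"][:,:,::-1],None,fx=3,fy=3,interpolation=cv2.INTER_CUBIC)
    q=proj(f,T(p,[[-.115,-.085,0]]))[0]; cv2.drawMarker(im,tuple(int(v) for v in (q+.5)*3),(0,0,255),0,15)
    x,y=[int(v*3) for v in proj(f,T(p,[[0,0,.03]]))[0]]; ims.append(im[y-240:y+240,x-200:x+200])
cv2.imwrite("pics/t8.png",np.hstack(ims))
E
```

```text
3.9667 [0.6424 0.0311 0.0754] [ 0.117 -0.076 -0.99 ] [ 0.34 -0.52 -3.23] 0.007627341743612079 [-0.41  0.73  0.33  1.78 -0.23  0.57  0.38]
1.5 (array([ 0.0009, -0.0007, -0.007 ]), array([-0.89, -1.21, -0.  ]))
3.0 (array([ 0.0019, -0.0014, -0.0139]), array([-1.78, -2.41, -0.  ]))
4.5 (array([ 0.0031, -0.0023, -0.0208]), array([-2.67, -3.62, -0.  ]))
6.0 (array([ 0.0044, -0.0032, -0.0277]), array([-3.56, -4.83, -0.  ]))
7.5 (array([ 0.0059, -0.0043, -0.0345]), array([-4.45, -6.04, -0.  ]))
9.0 (array([ 0.0075, -0.0055, -0.0413]), array([-5.34, -7.24, -0.  ]))
10.5 (array([ 0.0093, -0.0068, -0.048 ]), array([-6.23, -8.45, -0.  ]))
12.0 (array([ 0.0111, -0.0082, -0.0547]), array([-7.12, -9.66, -0.  ]))
```

View pics/t8.png

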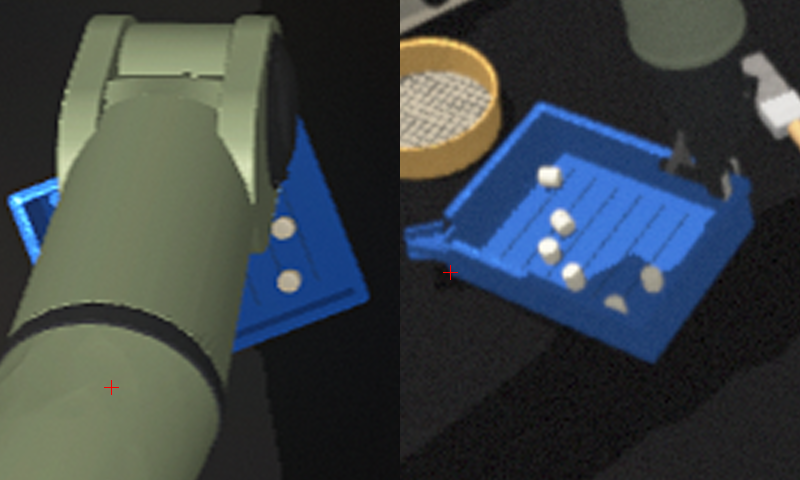

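Side view: foot at about (450,268), tray tilting diagonally; one lying cylinder has started rolling, and the grip holds. Continuing.

Call:
{"method": "send_rows", "body": {
  "plan": "0.001 -0.001 -0.006 -0.89 -1.21 0 0; 0.002 -0.0014 -0.0125 -1.78 -2.41 0 0; 0.003 -0.0023 -0.019 -2.67 -3.62 0 0; 0.0044 -0.0032 -0.0257 -3.56 -4.83 0 0; 0.0059 -0.0043 -0.0325 -4.45 -6.04 0 0; 0.0075 -0.0055 -0.0393 -5.34 -7.24 0 0; 0.0093 -0.0068 -0.046 -6.23 -8.45 0 0; 0.011 -0.0082 -0.0527 -7.12 -9.66 0 0; 0.011 -0.0082 -0.0527 -7.12 -9.66 0 0; 0.011 -0.0082 -0.0527 -7.12 -9.66 0 0"
}}

```text
clock: 4.9
position: [0.6249, 0.0424, 0.1252]
tool_rot: [2.93, 0.278, 1.899]
force: [-0.6, -0.2, -2.4]
grip_width: 0.0072
finger_force: 78.7
```

```bash
python3 tilt.py 1.5 3 4.5 6 7.5 9 10.5 12
```

```text
4.9 [0.6249 0.0424 0.1252] [ 0.286 -0.186 -0.94 ] [-0.57 -0.2  -2.44] 0.00724137392690621 [-0.68  0.64  0.54  1.95 -0.14  0.39  0.21]
1.5 (array([ 0.0008, -0.0006, -0.007 ]), array([-0.89, -1.21,  0.  ]))
3.0 (array([ 0.0018, -0.0013, -0.0139]), array([-1.78, -2.42,  0.  ]))
4.5 (array([ 0.003 , -0.0022, -0.0208]), array([-2.67, -3.62,  0.  ]))
6.0 (array([ 0.0042, -0.0031, -0.0277]), array([-3.56, -4.83,  0.  ]))
7.5 (array([ 0.0056, -0.0042, -0.0345]), array([-4.45, -6.04,  0.  ]))
9.0 (array([ 0.0072, -0.0053, -0.0413]), array([-5.34, -7.25,  0.  ]))
10.5 (array([ 0.0089, -0.0066, -0.048 ]), array([-6.23, -8.45,  0.  ]))
12.0 (array([ 0.0108, -0.0079, -0.0547]), array([-7.12, -9.66,  0.  ]))
```

Call:
{"method": "send_rows", "body": {
  "plan": "0.0008 -0.0006 -0.0065 -0.89 -1.21 0 0; 0.0018 -0.0013 -0.013 -1.78 -2.42 0 0; 0.003 -0.0022 -0.02 -2.67 -3.62 0 0; 0.0042 -0.0031 -0.0267 -3.56 -4.83 0 0; 0.0056 -0.0042 -0.0335 -4.45 -6.04 0 0; 0.0072 -0.0053 -0.0403 -5.34 -7.25 0 0; 0.0089 -0.0066 -0.047 -6.23 -8.45 0 0; 0.0089 -0.0066 -0.047 -6.23 -8.45 0 0; 0.0089 -0.0066 -0.047 -6.23 -8.45 0 0; 0.0089 -0.0066 -0.047 -6.23 -8.45 0 0"
}}

```text
clock: 5.73
position: [0.603, 0.0561, 0.1653]
tool_rot: [2.806, 0.42, 1.856]
force: [-0.8, -0.2, -1.4]
grip_width: 0.0074
finger_force: 79.1
```

```bash
python3 tilt.py 1 2 3; python3 - <<'E'
from h import *
from workcell import imaging
p=np.load("pose.npy"); ims=[]
for n in("top","side"):
    f=imaging.grab_frame(n); im=cv2.resize(f["color"][:,:,::-1],None,fx=4,fy=4,interpolation=cv2.INTER_CUBIC)
    q=proj(f,T(p,[[-.115,-.085,0]]))[0]; cv2.drawMarker(im,tuple(int(v) for v in (q+.5)*4),(0,0,255),0,15)
    x,y=[int(v*4) for v in proj(f,T(p,[[-.02,0,.05]]))[0]]; ims.append(im[y-300:y+300,x-200:x+200] if n=="top" else im[y-300:y+300,x-250:x+150])
cv2.imwrite("pics/t30.png",np.hstack(ims))
E
```

```text
5.7333 [0.603  0.0561 0.1653] [ 0.424 -0.277 -0.862] [-0.81 -0.17 -1.37] 0.007401483067372734 [-1.01  0.63  0.81  2.08 -0.07  0.26  0.04]
1.0 (array([ 0.0005, -0.0004, -0.0047]), array([-0.59, -0.8 ,  0.  ]))
2.0 (array([ 0.0011, -0.0008, -0.0093]), array([-1.19, -1.61,  0.  ]))
3.0 (array([ 0.0018, -0.0013, -0.0139]), array([-1.78, -2.41,  0.  ]))
```

View pics/t30.png

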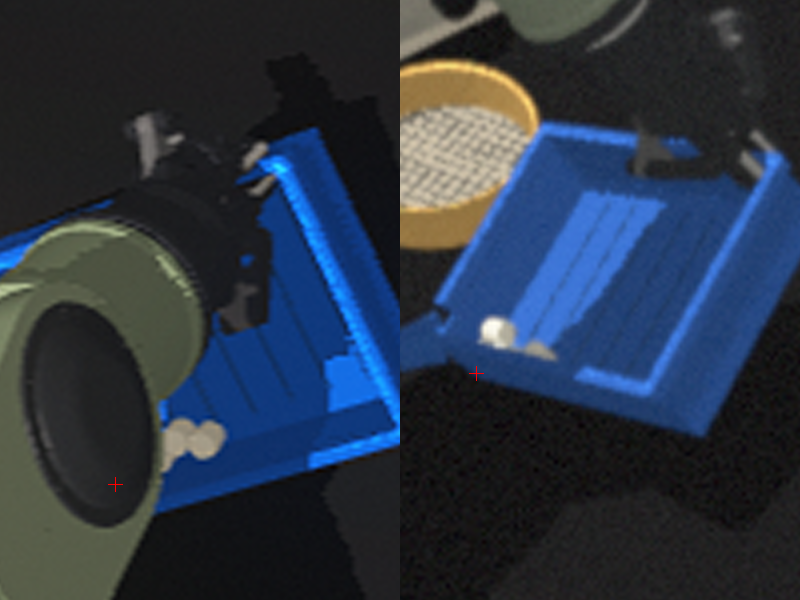

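The top view shows cylinders bunched along the near wall at (165–215,440); the side view shows them at (495,332) and (540,350), close to the lip corner, with no stragglers visible. I'll tilt a bit more to let high-friction ones settle, pressing lightly on the foot.

Call:
{"method": "send_rows", "body": {
  "plan": "0.0005 -0.0004 -0.004 -0.59 -0.8 0 0; 0.0011 -0.0008 -0.0083 -1.19 -1.61 0 0; 0.0018 -0.0013 -0.0124 -1.78 -2.41 0 0; 0.0018 -0.0013 -0.0124 -1.78 -2.41 0 0; 0.0018 -0.0013 -0.0124 -1.78 -2.41 0 0; 0.0018 -0.0013 -0.0124 -1.78 -2.41 0 0"
}}

```text
clock: 6.33
position: [0.5959, 0.0606, 0.1751]
tool_rot: [2.768, 0.46, 1.84]
force: [0.2, 1.4, -1.4]
grip_width: 0.0072
finger_force: 79.3
```

```bash
python3 tilt.py 1; python3 - <<'E'
from h import *
from workcell import imaging, observe
s=observe(); print(s["moment"])
p=np.load("pose.npy"); ims=[]
foot=T(p,[-.115,-.085,0]); far=T(p,[.115,.085,0])-foot; k=np.cross(far,[0,0,1]); k/=np.linalg.norm(k)
def W(P,a): return foot+R.from_rotvec(np.radians(a)*k).apply(T(p,P)-foot)
for n in("top","side"):
    f=imaging.grab_frame(n); im=cv2.resize(f["color"][:,:,::-1],None,fx=4,fy=4,interpolation=cv2.INTER_CUBIC); im=np.uint8(np.clip(im*1.3,0,255))
    for a,c in((33.5,(0,0,255)),(30,(0,255,255))):
        for q in proj(f,W([[-.115,-.085,0],[.115,-.085,0],[.12,-.09,.06],[-.12,.09,.06],[.12,.09,.06]],a)): cv2.drawMarker(im,tuple(int(v) for v in (q+.5)*4),c,0,11)
    x,y=[int(v*4) for v in proj(f,W([[0,0,.03]],33))[0]]; ims.append(im[y-300:y+300,x-200:x+200] if n=="top" else im[y-250:y+350,x-230:x+170])
cv2.imwrite("pics/t33.png",np.hstack(ims))
E
```

```text
6.3333 [0.5959 0.0606 0.1751] [ 0.461 -0.301 -0.834] [ 0.23  1.38 -1.39] 0.0072485267255722845 [-1.1   0.65  0.89  2.12 -0.06  0.23  0.  ]
1.0 (array([ 0.0005, -0.0004, -0.0047]), array([-0.59, -0.8 ,  0.  ]))
[ 0.51927832  1.03543454 -0.02111106]
```

View pics/t33.png

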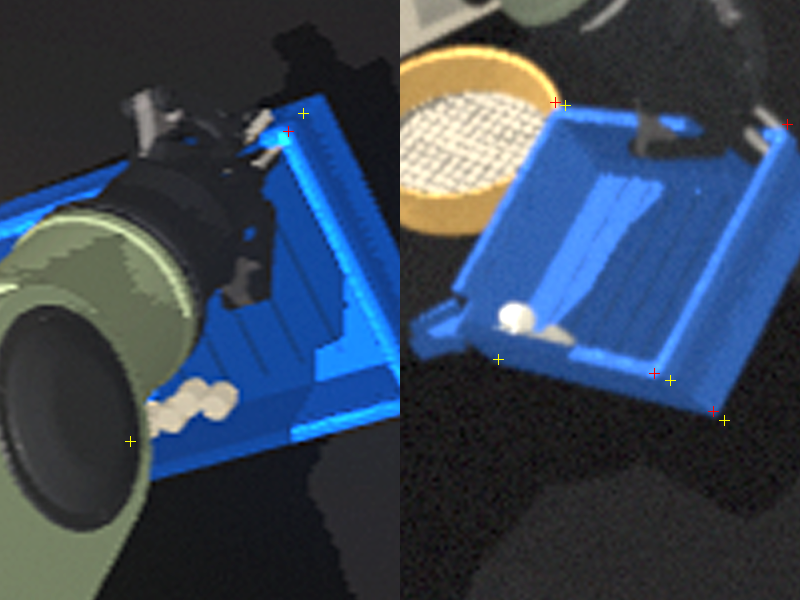

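Call:
{"method": "send_rows", "body": {
  "plan": "0.0005 -0.0003 0.001 0 0 0 0; 0.001 -0.0007 0.0018 0 0 0 0; 0.001 -0.0007 0.0018 0 0 0 0; 0.001 -0.0007 0.0018 0 0 0 0; 0.001 -0.0007 0.0018 0 0 0 0; 0.001 -0.0007 0.0018 0 0 0 0"
}}

```text
clock: 6.93
position: [0.5959, 0.061, 0.1731]
tool_rot: [2.767, 0.46, 1.84]
force: [2.0, -0.6, 1.6]
grip_width: 0.007
finger_force: 80.1
```

```bash
python3 - <<'E'
from h import *
from workcell import imaging, observe
s=observe(); print(s["force"].round(2),s["position"].round(4),s["grip_width"])
p=np.load("pose.npy"); ims=[]
foot=T(p,[-.115,-.085,0]); far=T(p,[.115,.085,0])-foot; k=np.cross(far,[0,0,1]); k/=np.linalg.norm(k)
Q=R.from_rotvec(np.radians(33.5)*k); Rt=(Q*R.from_euler("z",p[2])).as_matrix(); o=foot+Q.apply(T(p,[0,0,0])-foot)
# rectified views of the tray floor plane at cylinder-top height (z=22mm): 1 px = 0.4 mm
for n in("top","side"):
    f=imaging.grab_frame(n); P=np.array([[-.12,-.09,.022],[.05,-.09,.022],[.05,.06,.022],[-.12,.06,.022]])
    q=proj(f,o+P@Rt.T); d=np.array([[0,375],[400,375],[400,0],[0,0]],float)*[1,1]
    d=np.c_[(P[:,0]+.12)/.000425,(.06-P[:,1])/.0004]
    M=cv2.getPerspectiveTransform(np.float32(q),np.float32(d)); im=cv2.warpPerspective(f["color"][:,:,::-1].copy(),M,(400,375),flags=cv2.INTER_CUBIC)
    for r in range(0,375,50): cv2.line(im,(0,r),(6,r),(0,0,255),1)
    ims.append(np.uint8(np.clip(im*1.4,0,255)))
cv2.imwrite("pics/rect.png",np.hstack(ims))
E
```

```text
[ 1.95 -0.64  1.58] [0.5959 0.061  0.1731] 0.006978799014472113
```

View pics/rect.png

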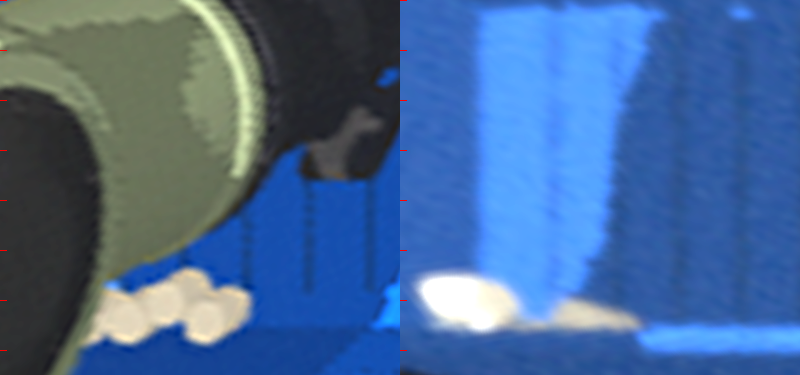

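The push on the foot is now +1.6 N, so it stands on the bench. But the rectified view shows the cylinders strung in a zigzag along the near wall, up to x ≈ −33 mm. I'll rock the tilt direction on the foot so they close up into the corner.

```bash
cat > rock.py <<'E'
import sys
from h import *
from workcell import observe
# usage: sx sy n : tray slopes wanted; grip assumed rigid: tray R = tool R * const
s=observe(); p=np.load("pose.npy"); foot=T(p,[-.115,-.085,0])
R0=R.from_euler("xyz",s["tool_rot"]); Rtray=R0*R.from_euler("xyz",[np.pi,0,np.pi]).inv()
sx,sy,n=float(sys.argv[1]),float(sys.argv[2]),int(sys.argv[3])
print(s["position"].round(4),"slopes",(Rtray.as_matrix()[2]).round(3),s["force"].round(2),s["qpos"].round(2))
c=Rtray.apply([-sx,-sy,-np.sqrt(1-sx*sx-sy*sy)]); ax=np.cross(c,[0,0,-1]); an=np.arcsin(np.linalg.norm(ax)); ax/=np.linalg.norm(ax); print(np.degrees(an))
for i in range(1,n+1):
    Q=R.from_rotvec(ax*an*i/n); t,r=rel(s,foot+Q.apply(s["position"]-foot),Q*R0); print(*t,*r)
E
python3 rock.py .53 .13 6
```

```text
[0.5958 0.061  0.1731] slopes [0.444 0.328 0.834] [ 0.67 -1.25  2.08] [-1.1   0.65  0.89  2.12 -0.06  0.22  0.  ]
12.363874999356995
0.0037 0.0048 0.0024 1.6 -0.67 -1.11
0.0075 0.0095 0.005 3.2 -1.34 -2.23
0.0113 0.014 0.0078 4.79 -2.01 -3.34
0.0152 0.0183 0.0107 6.39 -2.68 -4.46
0.0191 0.0225 0.0138 7.99 -3.35 -5.57
0.0231 0.0266 0.0171 9.59 -4.02 -6.69
```

```bash
python3 - <<'E'
from h import *
from workcell import observe, imaging
f=imaging.grab_frame("top"); c=ray(f,128,245,.03); print("sieve",c)
s=observe(); p=np.load("pose.npy"); foot=T(p,[-.115,-.085,0])
Rt=(R.from_euler("xyz",s["tool_rot"])*R.from_euler("xyz",[np.pi,0,np.pi]).inv())
P=np.array([[-.12,.09,.06],[-.12,.09,.05],[-.115,.085,0],[-.12,0,.06],[-.12,0.05,.06]])-[-.115,-.085,0]
for b in ((.444,.328),(.5,.2),(.53,.13)):
    b=np.array([-b[0],-b[1],-np.sqrt(1-b[0]**2-b[1]**2)]); Q,_=R.align_vectors([[0,0,-1]],[Rt.apply(b)]); w=foot+(Q*Rt).apply(P)
    print(np.c_[w,np.hypot(*(w-c)[:,:2].T)-.077].round(3))
E
```

```text
sieve [0.50020056 0.34290283 0.03      ]
[[0.537 0.253 0.105 0.021]
 [0.542 0.25  0.097 0.025]
 [0.562 0.228 0.056 0.053]
 [0.46  0.216 0.076 0.056]
 [0.503 0.237 0.092 0.029]]
[[0.547 0.262 0.083 0.016]
 [0.551 0.258 0.075 0.022]
 [0.567 0.233 0.034 0.052]
 [0.468 0.223 0.065 0.047]
 [0.512 0.245 0.075 0.022]]
[[0.551 0.266 0.07  0.015]
 [0.554 0.262 0.062 0.02 ]
 [0.568 0.234 0.022 0.051]
 [0.471 0.227 0.059 0.043]
 [0.515 0.249 0.065 0.018]]
```

Clearance to the sieve stays at 15 mm or more. Rocking.

Call:
{"method": "send_rows", "body": {
  "plan": "0.0037 0.0048 0.0024 1.6 -0.67 -1.11 0; 0.0075 0.0095 0.005 3.2 -1.34 -2.23 0; 0.0113 0.014 0.0078 4.79 -2.01 -3.34 0; 0.0152 0.0183 0.0107 6.39 -2.68 -4.46 0; 0.0191 0.0225 0.0138 7.99 -3.35 -5.57 0; 0.0231 0.0266 0.0171 9.59 -4.02 -6.69 0; 0.0231 0.0266 0.0171 9.59 -4.02 -6.69 0; 0.0231 0.0266 0.0171 9.59 -4.02 -6.69 0"
}}

```text
clock: 7.75
position: [0.6208, 0.0866, 0.1569]
tool_rot: [2.988, 0.559, 1.948]
force: [0.3, 0.0, 0.4]
grip_width: 0.007
finger_force: 80.1
```

```bash
python3 rock.py .45 .33 6; cat > rect.py <<'E'
import sys
from h import *
from workcell import imaging, observe
s=observe(); p=np.load("pose.npy"); ims=[]
Rt=(R.from_euler("xyz",s["tool_rot"])*R.from_euler("xyz",[np.pi,0,np.pi]).inv()).as_matrix(); o=T(p,[-.115,-.085,0])-Rt@[-.115,-.085,0]
for n in("top","side"):
    f=imaging.grab_frame(n); P=np.array([[-.12,-.09,.022],[.05,-.09,.022],[.05,.06,.022],[-.12,.06,.022]])
    q=proj(f,o+P@Rt.T); d=np.c_[(P[:,0]+.12)/.000425,(.06-P[:,1])/.0004]
    M=cv2.getPerspectiveTransform(np.float32(q),np.float32(d)); im=cv2.warpPerspective(f["color"][:,:,::-1].copy(),M,(400,375),flags=cv2.INTER_CUBIC)
    ims.append(np.uint8(np.clip(im*1.4,0,255)))
cv2.imwrite(sys.argv[1],np.hstack(ims))
E
python3 rect.py pics/rect2.png
```

```text
[0.6208 0.0866 0.1569] slopes [0.53  0.13  0.838] [0.33 0.01 0.36] [-1.1   0.8   0.87  1.91 -0.04  0.51  0.01]
12.37998374853722
-0.0036 -0.005 -0.0026 -1.62 0.6 1.12
-0.0072 -0.0101 -0.0049 -3.25 1.21 2.24
-0.0106 -0.0153 -0.0071 -4.87 1.81 3.36
-0.014 -0.0207 -0.0091 -6.49 2.42 4.48
-0.0173 -0.0262 -0.011 -8.12 3.02 5.6
-0.0205 -0.0318 -0.0126 -9.74 3.62 6.72
```

View pics/rect2.png

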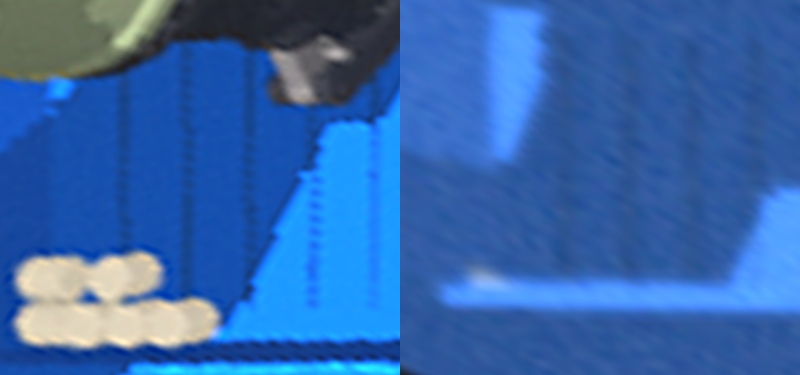

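Top rectified view now shows all six closed up in the lip corner, clear of the arm: four along the near wall (cols 20–215) and two behind them (cols 20–160). I'll rock part way back for an evenly low corner and confirm the foot's pressure.

```bash
python3 rock.py .46 .25 5
```

```text
[0.6204 0.0859 0.1572] slopes [0.529 0.13  0.838] [-0.71  1.21 -1.87] [-1.09  0.79  0.87  1.91 -0.04  0.51  0.01]
7.965656523469813
-0.0029 -0.0036 -0.0006 -1.13 0.75 0.83
-0.0057 -0.0073 -0.0011 -2.26 1.51 1.66
-0.0084 -0.011 -0.0015 -3.39 2.26 2.49
-0.0111 -0.0148 -0.0017 -4.52 3.01 3.33
-0.0138 -0.0186 -0.0019 -5.66 3.76 4.16
```

Call:
{"method": "send_rows", "body": {
  "plan": "-0.0026 -0.0038 0 -1.13 0.75 0.83 0; -0.005 -0.0075 0 -2.26 1.51 1.66 0; -0.0077 -0.0114 -0.0002 -3.39 2.26 2.49 0; -0.0104 -0.0152 -0.0002 -4.52 3.01 3.33 0; -0.013 -0.019 -0.0003 -5.66 3.76 4.16 0; -0.013 -0.019 -0.0003 -5.66 3.76 4.16 0; -0.013 -0.019 -0.0003 -5.66 3.76 4.16 0; -0.013 -0.019 -0.0003 -5.66 3.76 4.16 0; -0.013 -0.019 -0.0003 -5.66 3.76 4.16 0; -0.013 -0.019 -0.0003 -5.66 3.76 4.16 0"
}}

```text
clock: 8.68
position: [0.6083, 0.0684, 0.1619]
tool_rot: [2.857, 0.479, 1.883]
force: [1.8, 0.0, 1.9]
grip_width: 0.0071
finger_force: 80.1
```

```bash
python3 rock.py .46 .26 1; python3 rect.py pics/rect3.png; python3 - <<'E'
from workcell import observe,imaging
import cv2,numpy as np
f=imaging.grab_frame("side")["color"][100:320,120:340,::-1]; a=cv2.resize(np.uint8(np.clip(f*1.3,0,255)),(400,400),interpolation=2)
b=cv2.imread("pics/rect3.png")[:,:400]; cv2.imwrite("pics/fin.png",np.hstack([np.pad(b,((0,25),(0,0),(0,0))),a])); print(observe()["force"],observe()["qd"].round(3))
E
```

```text
[0.6083 0.0684 0.1619] slopes [0.461 0.249 0.852] [1.84 0.01 1.86] [-1.06  0.7   0.86  2.04 -0.06  0.33  0.02]
0.6309590622211243
-0.0009 -0.0014 -0.0017 -0.56 -0.02 0.3
[ 1.58244605 -0.72624607  1.50707571] [ 0.002 -0.003 -0.001  0.002 -0.001  0.001  0.   ]
```

View pics/fin.png

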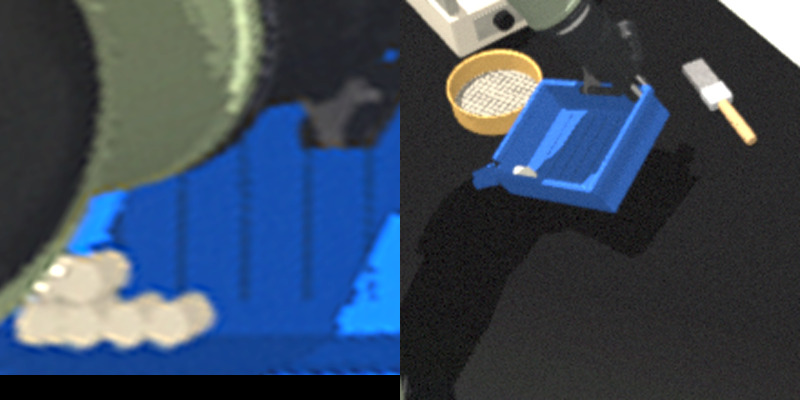

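The final view shows six cylinders packed in the lip corner: a row of four at (20–215,320) and two behind at (40–130,275). The tray is steady at about 31.6°, the foot presses on the bench, and the sieve and brush have not moved. Handing in.

```bash
python3 -c "
from workcell import bot
print(bot.job_done())"
```

```text
the job is handed in; nothing more can be done
None
```

The job is handed in: the gripper is holding the tray steadily at about 32° on its lip corner on the bench, with all six cylinders gathered in that corner and nothing else on the bench knocked or moved, after about 9 s of the 38 s allowed.

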